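# Plug in a relay and snap the relay box shut

## Robot

A 7-joint arm with a two-finger parallel gripper is mounted at the origin on the work surface. World frame = base frame: x ahead of the robot, y to its left, z up, the work surface at z = 0. Lengths are in m, angles in rad, forces in N, time in s.
With the tool pointing down it reaches from about 0.4 to 0.875 m from the base axis. Payload 19.3 kg.
Tool frame: the origin (TCP) lies at the very end of the fingers, on their centre line; the grasp point (between the pads) lies 19 mm behind it; z points along the fingers, y is the direction in which the jaws open and shut (so a half turn about z gives the same grasp; the last joint's range is limited). The gripper opens to 85 mm and grips with 20 to 120 N. Pads are 22 mm wide; open, the fingers measure 114 mm over their backs; the gripper's body (76 mm by 85 mm) begins 54 mm behind the grasp point. The pads swing forward as they close: fully open they stand 13 mm farther back than shut.
Start: joints at [-1.356, 0.521, -0.036, 1.599, 0.021, 1.021, -0.113], TCP at [0.176, 0.6, 0.231] pointing down, gripper open.
Joint ranges: [-2.91, 2.91], [-0.3, 2.13], [-1.5, 1.42], [0.17, 2.43], [-1.26, 4.41], [0.16, 1.93], [-2.52, 2.52]. Speed limits (rad/s): [1.89, 1.89, 2.39, 2.39, 3.01, 3.01, 3.01].

## Interface

Orientations are given as a rotation vector (axis times angle).
In Python, from station import arm gives the robot as it stands.
- The arm moves only by the shell command python3 -m handwheel 'ROWS' [FORCE]. ROWS is JSON, a list of rows, each an object with "delta_pos": the shift along the tool's x, y, z in m, a list of three; "rotation": the turn, a rotation vector about the tool's x, y, z in rad, a list of three; "gripper": the opening, from 0 (shut) to 1 (fully open). In form: [{"delta_pos": [x, y, z], "rotation": [rx, ry, rz], "gripper": gripper}, ...]. A call has 1 to 12 rows; each row shifts and turns the commanded pose from where the row before left it, along the tool's axes as they then stand; what a row does not reach is not made up. A row lasts 1/10 s, in which the tool goes at most 50 mm and 8.59 degrees, less where a joint would pass 70% of its speed; a pose out of reach is approached as far as the arm can. A call is refused whole if a number of a shift passes 0.05 or a number of a turn 0.15, either way. A call with a gripper value outside its range is refused whole. The fingers move at their own pace and stop on an object; FORCE is the grip in N (left out, the last holds). Time passes only in rows, so rows that do not move let the fingers close. It gives the time, the measured TCP pose, the force and the opening at its end, in the units of the state.
- arm.state(): the state, without advancing time (a new reading comes with each control period).
- arm.capture(name): name is "scene" or "top"; returns the picture (420x560x3 uint8, red, green, blue); there is no depth.
- arm.get_calibration(name): a dict with "fx", "fy", "cx", "cy" (pixels), "R" (3x3) and "t" (3): a world point X has camera coordinates R X + t. Camera axes: x right, y down, z forward; pixel columns grow to the right and rows downward; lengths in m; the calibration is good to about 2 mm. A picture is of the moment at which its call begins. get_calibration takes no time and is no camera call.
- arm.sign_off(): hands the job in, once; it reports no verdict.
Trained networks look in the newest picture that a camera, given by its name, has taken for a name from the list of things; names that differ only in an ending like _2 or _b are one class to them, and where a whole thing is asked for, a point or a joint stands for the part that bears it (a point fixed in the world has none). Each returns a list of dicts, best first, with "p" (0 to 1); they miss things now and then, are a little off and sometimes report something else, mostly with a low value. They report only what shows in the picture. A call takes as long as a camera call.
- arm.boxes_of(camera, label): "point" ([x, y, z] in m, in the coordinates of the camera as it stood for that picture, good to about 4 mm: the middle of the surface that is visible of it).
- arm.place_of(camera, label): "point" ([x, y, z] in m, in the coordinates of the camera as it stood for that picture, good to about 4 mm: a listed point, or the origin of a listed thing).
The state is a dict: "clock": time; "qpos": joint angles; "dq": joint speeds; "joint_efforts": joint torques, N m; "position": TCP position; "eef_rot": TCP orientation; "force": force on the tool from outside, world axes, zero at the start; "torque": the same for the moment, N m; "opening": finger opening in m.
Only numpy, scipy, OpenCV 4.12 (cv2) and the standard library are available. Lean on these libraries where they do the work, as an engineer would, in place of code of your own. Each camera call takes 0.05 s, during which the arm holds its last target.

## Task

Take the blue plug-in relay from the rack and plug it fully home into the socket in the open relay box; the socket was clamped by hand on its rail, so look or feel for the hole along the box. Then swing the box's spring-loaded lid over and press its free edge down until the catch clicks and holds it shut by itself. Leave the orange relay in the rack and do not knock over or shift the mug and the screwdriver.

Things in the scene. Friction and masses are not known exactly. Their poses are not given: they have to be found in the camera images.
- relay: Blue plug-in relay to be fitted, about 90 g, upright in the rack. A body 30 (own x) x 38 (y) x 48 mm high stands on a narrower black plug foot, 16 (x) x 26 (y) mm in section, 16 mm long, centred under it. Origin: centre of the foot's underside, z up; the body spans z = 16 to 64 mm. It fits the socket either way round (half turn).
- spare: An orange relay of the same shape and axes in the other place of the rack; not needed, to be left there.
- rack: Fixed grey rack block, 70 (x) x 160 (y) x 22 mm high, origin at the centre of its underside. Two loose pockets at own y = -40 and +40 mm hold a relay each, underside of the foot 8 mm above the table, 14 mm deep in the pocket. Which relay is in which pocket varies.
- box: Fixed cream relay box standing on the table, open on top, 150 (x) x 110 (y) x 90 mm high, walls 4 mm. Origin: centre of its underside, z up. The lid is hinged along the top rim at own y = -55 mm; an orange sprung catch stands outside the middle of the opposite wall (own y = 62 to 73 mm, top at z = 93 mm). Inside lies a fixed light grey socket block with one hole.
- socket_mid (a point): At own x = 0, y = 10, z = 33 mm of the box, axes as the box: on the flat top face (70 x 60 mm) of the fixed socket block. The hole, 18 (x) x 28 (y) mm, mouth chamfered 1.5 mm, 14 mm deep, is square to the box. Its centre lies on this point's own y = 0 line, but its x is not measured: anywhere from -12 to +12 mm. A relay fully home has its origin 14 mm below this face.
- lid (a joint): Lid angle in rad: 0 = shut and held by the catch, 1.57 = upright; starts near 1.75 to 1.95, its stop. A light spring (1 to 2 N at the free edge) reopens it unless caught. It meets the catch at about 0.1, needs some 10 to 16 N on the free edge to snap past, and can overtravel to -0.03. Hinge axis: along the box's own x, through own y = -55, z = 90 mm. Opening raises the free edge.
- lid_edge (a point): The middle of the lid's free edge, on its outer face (the top face when shut), 112 mm from the hinge axis. The lid is a 6 mm thick panel, 150 mm long along the hinge, with a clear window; own x along the hinge, own y from the hinge to the free edge, own z out of the outer face.
- mug: White mug, 80 mm across, 90 mm high, loose on the desk; origin at the centre of its underside. Leave alone.
- screwdriver: Screwdriver, about 200 mm, lying loose on the desk, origin under its middle. Leave alone.

How it is judged:
On the way:
1. the blue relay is fully home in the socket while the lid is still open (x of relay in the frame of box between -0.0155 and 0.0155 m and y of relay in the frame of box between 0.006 and 0.014 m and z of relay in the frame of box between 0.0165 and 0.0215 m and angle between relay's own z axis and vertical below 0.08 rad and angle between the x axis of relay and the x axis of box, either way round below 0.12 rad and value of joint lid above 0.5 rad), for 0.2 s.
At the end, for the whole second after the job is handed in: Blue relay home in the socket: height within 2.5 mm, within 4 mm of the hole line and 15.5 mm of the box middle, tilt < 0.08 rad, squared within 0.12 rad. Lid within 0.035 rad of shut, held by its catch. Orange relay upright within 20 mm of its place. All at rest (x of relay in the frame of box between -0.0155 and 0.0155 m and y of relay in the frame of box between 0.006 and 0.014 m and z of relay in the frame of box between 0.0165 and 0.0215 m and angle between relay's own z axis and vertical below 0.08 rad and angle between the x axis of relay and the x axis of box, either way round below 0.12 rad and value of joint lid between -0.035 and 0.035 rad and linear speed of relay below 0.02 m/s and velocity of joint lid below 0.05 rad/s and distance of spare from where it was at the start of the episode below 0.02 m and angle between spare's own z axis and vertical below 0.3 rad); the robot touches nothing.
It fails at once if the orange relay is pulled out of its place (over 30 mm) (distance of spare from where it was at the start of the episode above 0.03 m).
It fails at once if the mug is shifted by more than 30 mm or tipped (distance of mug from where it was at the start of the episode above 0.03 m or angle between mug's own z axis and vertical above 0.35 rad).
It fails at once if the screwdriver is shifted by more than 40 mm (distance of screwdriver from where it was at the start of the episode above 0.04 m).
It also fails if it takes over 67 s, if anything falls off the work surface, if the arm or the gripper's body presses on something with over 40 N, if the wrist force passes 120 N, or if a joint passes its speed limit or range.

## Working session

There is one attempt and no reset: what is moved stays moved. The work goes in short steps, Python scripts to look and compute and a shell command to move; the robot and the scene stay as the last step left them, time stands still between calls to the robot, and variables do not carry over. Pictures are saved under pics/ and viewed, and the job is handed in when it is done.

```bash
ls; mkdir -p pics; cat > h.py <<'E'
import numpy as np,cv2,sys
from scipy.spatial.transform import Rotation as Rn
from station import arm
def cal(c):
    k=arm.get_calibration(c);return k,np.array(k['R']),np.array(k['t'])
def w(c,p):
    k,R,t=cal(c);return R.T@(np.array(p)-t)
def px(c,X):
    k,R,t=cal(c);q=R@np.array(X)+t;return k['fx']*q[0]/q[2]+k['cx'],k['fy']*q[1]/q[2]+k['cy']
def ray(c,u,v,z):
    k,R,t=cal(c);d=R.T@np.array([(u-k['cx'])/k['fx'],(v-k['cy'])/k['fy'],1]);o=-R.T@t
    return o+d*(z-o[2])/d[2]
def snap(c,n):
    im=arm.capture(c);cv2.imwrite('pics/'+n+'.png',im[:,:,::-1]);return im
E
python3 - <<'E'
from h import *
np.set_printoptions(precision=4,suppress=True)
snap('scene','s0');snap('top','t0')
for c in('scene','top'):
    k,R,t=cal(c);print(c,k['fx'],-R.T@t,R.T[:,2])
    for l in('relay','spare','rack','box','socket_mid','lid_edge','mug','screwdriver'):
        print(l,[(w(c,d['point']),round(d['p'],2)) for d in arm.place_of(c,l)][:3])
print(arm.state())
E
```

```text
pics
scene 402.5625600636617 [1.1427 0.0143 0.8698] [-0.5434  0.0097 -0.8394]
relay [(array([0.5851, 0.1177, 0.0154]), 0.86)]
spare [(array([0.5526, 0.1962, 0.0105]), 0.92)]
rack [(array([ 0.5723,  0.1551, -0.0015]), 0.7)]
box [(array([ 0.5247, -0.1886,  0.004 ]), 0.92)]
socket_mid [(array([ 0.5232, -0.1816,  0.0327]), 0.86)]
lid_edge [(array([ 0.5379, -0.2791,  0.199 ]), 0.74)]
mug [(array([0.7661, 0.0331, 0.0017]), 0.66)]
screwdriver [(array([ 0.7167, -0.2439,  0.0021]), 0.94)]
top 437.2315998000236 [0.5961 0.0405 0.8526] [ 0.0173 -0.0004 -0.9998]
relay [(array([0.5884, 0.1167, 0.0075]), 0.73)]
spare [(array([0.5517, 0.1878, 0.0074]), 0.96)]
rack [(array([ 0.5714,  0.156 , -0.0004]), 0.93)]
box []
socket_mid [(array([ 0.5246, -0.1785,  0.0309]), 0.81)]
lid_edge [(array([ 0.5412, -0.2803,  0.1933]), 0.77)]
mug [(array([0.7702, 0.0359, 0.0005]), 0.96)]
screwdriver []
{'clock': 0.9, 'qpos': array([-1.3562,  0.5214, -0.0363,  1.5995,  0.0212,  1.0211, -0.1128]), 'dq': array([-0.0002,  0.0006, -0.0021, -0.0017, -0.0007,  0.0006,  0.0022]), 'joint_efforts': array([ -0.0011, -92.6845,   1.9783, -37.0261,   0.0181,   0.0017,
         0.    ]), 'position': array([0.1756, 0.5998, 0.2313]), 'eef_rot': array([-0.4459, -3.1098,  0.0001]), 'force': array([-0.0266, -0.7396,  0.4866]), 'torque': array([-0.0084,  0.0146,  0.0275]), 'opening': 0.0854061102758083}
```

View pics/s0.png

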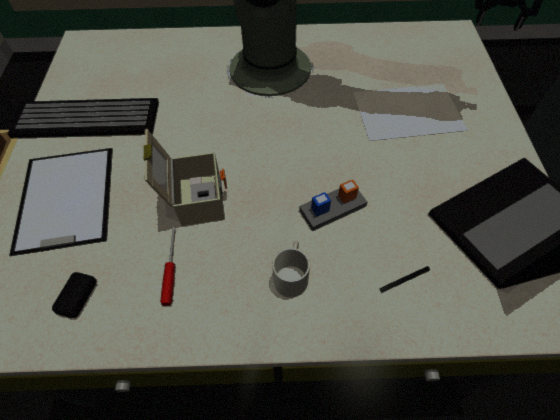

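View pics/t0.png

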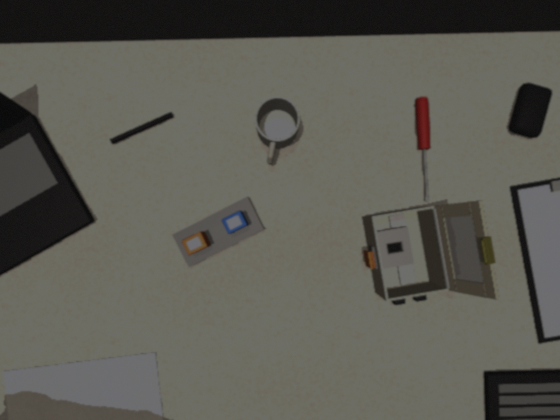

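The scene picture shows the box at about (195,190) with its lid leaning left, and the blue relay at (320,204). The orange relay is at (348,190), the mug at (290,272) and the screwdriver at (168,280). In the top picture the hole is at about (395,247). I'll zoom in to measure more precisely.

```bash
python3 - <<'E'
import cv2,numpy as np
a=cv2.imread('pics/t0.png');a=cv2.convertScaleAbs(a,alpha=2)
b=cv2.resize(a[190:310,350:510],None,fx=5,fy=5,interpolation=cv2.INTER_CUBIC);cv2.imwrite('pics/t0box.png',b)
b=cv2.resize(a[190:275,165:275],None,fx=7,fy=7,interpolation=cv2.INTER_CUBIC);cv2.imwrite('pics/t0rack.png',b)
E
```

```text
(no output)
```

View pics/t0box.png

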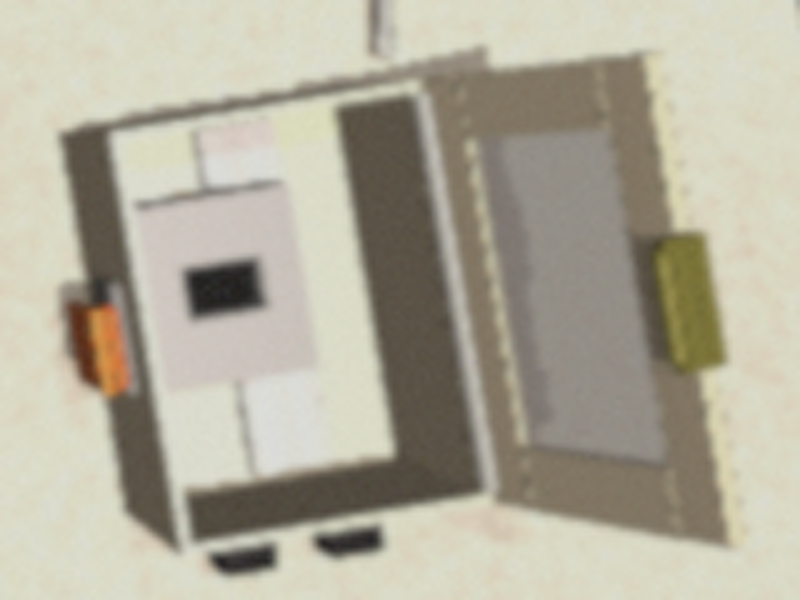

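View pics/t0rack.png

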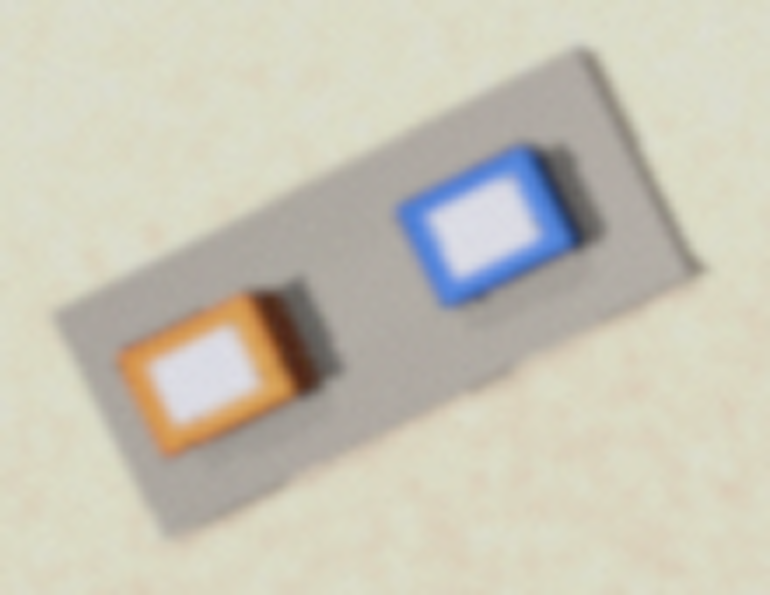

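```bash
python3 - <<'E'
from h import *
np.set_printoptions(precision=4,suppress=True)
def P(l,f,ox,oy,z): return np.array([ray('top',(a+.5)/f-.5+ox,(b+.5)/f-.5+oy,z) for a,b in l])
def rep(n,q):
    e=[(np.round(np.linalg.norm(q[(i+1)%4]-q[i]),4),round(np.degrees(np.arctan2(*(q[(i+1)%4]-q[i])[1::-1])),1)) for i in range(4)]
    print(n,q.mean(0),e)
rep('relay',P([(520,147),(580,243),(450,305),(398,212)],7,165,190,.072))
rep('spare',P([(250,293),(300,392),(168,455),(120,355)],7,165,190,.072))
rep('rack',P([(580,45),(697,268),(172,535),(57,315)],7,165,190,.022))
rep('box',P([(428,78),(493,495),(183,550),(107,130)],5,350,190,.09))
rep('hole',P([(185,271),(259,261),(266,308),(192,319)],5,350,190,.033))
rep('block',P([(285,182),(318,364),(165,388),(135,207)],5,350,190,.033))
print(px('scene',[.5,-.19,.09]))
E
python3 - <<'E'
import cv2
a=cv2.imread('pics/s0.png');a=cv2.convertScaleAbs(a,alpha=1.6)
cv2.imwrite('pics/s0box.png',cv2.resize(a[120:235,130:240],None,fx=5,fy=5,interpolation=cv2.INTER_CUBIC))
E
```

```text
relay [0.5893 0.1173 0.072 ] [(np.float64(0.0289), np.float64(-149.2)), (np.float64(0.0367), np.float64(114.2)), (np.float64(0.0272), np.float64(28.1)), (np.float64(0.0352), np.float64(-63.2))]
spare [0.5535 0.1887 0.072 ] [(np.float64(0.0283), np.float64(-154.3)), (np.float64(0.0372), np.float64(114.3)), (np.float64(0.0283), np.float64(24.6)), (np.float64(0.0366), np.float64(-65.7))]
rack [0.5723 0.1525 0.022 ] [(np.float64(0.0684), np.float64(-153.5)), (np.float64(0.1595), np.float64(115.7)), (np.float64(0.0673), np.float64(26.5)), (np.float64(0.1596), np.float64(-63.9))]
box [ 0.5302 -0.1899  0.09  ] [(np.float64(0.1467), np.float64(-172.7)), (np.float64(0.1096), np.float64(98.8)), (np.float64(0.1483), np.float64(8.8)), (np.float64(0.1135), np.float64(-82.1))]
hole [ 0.5345 -0.1784  0.033 ] [(np.float64(0.028), np.float64(-83.6)), (np.float64(0.0178), np.float64(-173.1)), (np.float64(0.028), np.float64(97.2)), (np.float64(0.0181), np.float64(6.8))]
block [ 0.5363 -0.1786  0.033 ] [(np.float64(0.0691), np.float64(-171.3)), (np.float64(0.058), np.float64(97.6)), (np.float64(0.0686), np.float64(7.9)), (np.float64(0.057), np.float64(-81.8))]
(np.float64(194.97108296162708), np.float64(169.49642877422627))
```

View pics/s0box.png

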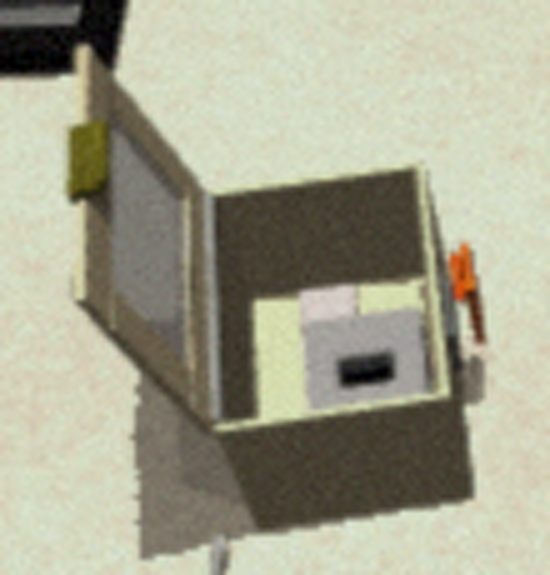

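```bash
python3 - <<'E'
from h import *
np.set_printoptions(precision=4,suppress=True)
def P(l,f,ox,oy,z): return np.array([ray('scene',(a+.5)/f-.5+ox,(b+.5)/f-.5+oy,z) for a,b in l])
q=P([(338,357),(390,352),(395,380),(342,387)],5,130,120,.033);print(q.mean(0),q)
q=P([(205,193),(425,165),(447,395),(215,430)],5,130,120,.09);print(q.mean(0),q)
for l in ('scene','top'):
  print([(w(l,d['point']),d['p']) for d in arm.boxes_of(l,'relay')])
s=arm.state();R=Rn.from_rotvec(s['eef_rot']).as_matrix();print(R)
for n,tgt,yaw in (('relay',[.589,.1173,.2],26.5),):
  print('delta world',np.array(tgt)-s['position'],'tool',R.T@(np.array(tgt)-s['position']),np.degrees(np.arctan2(R[1,1],R[0,1])))
E
```

```text
[ 0.5326 -0.1778  0.033 ] [[ 0.5245 -0.1929  0.033 ]
 [ 0.5222 -0.1664  0.033 ]
 [ 0.5401 -0.1625  0.033 ]
 [ 0.5435 -0.1893  0.033 ]]
[ 0.5262 -0.1895  0.09  ] [[ 0.4608 -0.2552  0.09  ]
 [ 0.4461 -0.1445  0.09  ]
 [ 0.5908 -0.1252  0.09  ]
 [ 0.6069 -0.2329  0.09  ]]
[(array([0.593 , 0.1162, 0.0722]), 0.89)]
[(array([0.5884, 0.1122, 0.0711]), 0.96)]
[[-0.9597  0.281  -0.    ]
 [ 0.281   0.9597 -0.    ]
 [ 0.     -0.     -1.    ]]
delta world [ 0.4134 -0.4825 -0.0313] tool [-0.5323 -0.3469  0.0313] 73.67898836031077
```

```bash
python3 -m handwheel '[{"delta_pos":[-0.038,-0.025,0],"rotation":[0,0,0],"gripper":1},{"delta_pos":[-0.038,-0.025,0],"rotation":[0,0,0],"gripper":1},{"delta_pos":[-0.038,-0.025,0],"rotation":[0,0,0],"gripper":1},{"delta_pos":[-0.038,-0.025,0],"rotation":[0,0,0],"gripper":1},{"delta_pos":[-0.038,-0.025,0],"rotation":[0,0,0],"gripper":1},{"delta_pos":[-0.038,-0.025,0],"rotation":[0,0,0],"gripper":1},{"delta_pos":[-0.038,-0.025,0],"rotation":[0,0,0],"gripper":1},{"delta_pos":[-0.038,-0.025,0],"rotation":[0,0,0],"gripper":1},{"delta_pos":[-0.038,-0.025,0],"rotation":[0,0,0],"gripper":1},{"delta_pos":[-0.038,-0.025,0],"rotation":[0,0,0],"gripper":1},{"delta_pos":[-0.038,-0.025,0],"rotation":[0,0,0],"gripper":1},{"delta_pos":[-0.038,-0.025,0],"rotation":[0,0,0],"gripper":1}]'
cat > go.py <<'E'
from h import *
np.set_printoptions(precision=4,suppress=True)
# go.py x y z yawdeg : tool-frame delta; yaw = direction of tool y
x,y,z,yaw=map(float,sys.argv[1:5])
s=arm.state();R=Rn.from_rotvec(s['eef_rot']).as_matrix()
cur=np.degrees(np.arctan2(R[1,1],R[0,1]));d=(yaw-cur+90)%180-90
print('t',s['clock'],'pos',s['position'],'yaw',round(cur,2),'F',s['force'],'op',s['opening'],'tilt',R[:,2])
ang=-np.radians(d)
print('tool delta now',R.T@(np.array([x,y,z])-s['position']),'turn z',ang)
Yt=np.radians(cur+d);Rt=R@Rn.from_rotvec([0,0,ang]).as_matrix()
print('tool delta after turn',Rt.T@(np.array([x,y,z])-s['position']),'q',s['qpos'])
E
python3 go.py .589 .1173 .15 27
```

```text
clock: 2.2
position: [0.53, 0.1822, 0.2315]
eef_rot: [0.446, 3.109, 0.0]
force: [0.4, 1.0, -0.5]
opening: 0.0856
t 2.2 pos [0.53   0.1822 0.2315] yaw 73.69 F [ 0.355   0.9567 -0.4927] op 0.08556304085440705 tilt [ 0.0004  0.0003 -1.    ]
tool delta now [-0.0749 -0.0457  0.0815] turn z 0.8148247941868138
tool delta after turn [-0.0846  0.0231  0.0815] q [-0.5071  0.4199  0.0952  1.7779 -0.0479  0.9456  0.894 ]
```

```bash
python3 -m handwheel '[{"delta_pos":[-0.037,-0.023,0],"rotation":[0,0,0],"gripper":1},{"delta_pos":[-0.037,-0.023,0],"rotation":[0,0,0],"gripper":1},{"delta_pos":[0,0,0],"rotation":[0,0,-0.145],"gripper":1},{"delta_pos":[0,0,0],"rotation":[0,0,-0.145],"gripper":1},{"delta_pos":[0,0,0],"rotation":[0,0,-0.145],"gripper":1},{"delta_pos":[0,0,0],"rotation":[0,0,-0.145],"gripper":1},{"delta_pos":[0,0,0],"rotation":[0,0,-0.145],"gripper":1},{"delta_pos":[0,0,0],"rotation":[0,0,-0.145],"gripper":1},{"delta_pos":[0,0,0],"rotation":[0,0,-0.145],"gripper":1},{"delta_pos":[0,0,0],"rotation":[0,0,-0.145],"gripper":1},{"delta_pos":[0,0,0],"rotation":[0,0,-0.145],"gripper":1},{"delta_pos":[0,0,0],"rotation":[0,0,-0.145],"gripper":1}]'
python3 -m handwheel '[{"delta_pos":[0,0,0.01],"rotation":[0,0,-0.145],"gripper":1},{"delta_pos":[0,0,0.01],"rotation":[0,0,-0.145],"gripper":1},{"delta_pos":[0,0,0.01],"rotation":[0,0,-0.145],"gripper":1},{"delta_pos":[0,0,0.01],"rotation":[0,0,-0.145],"gripper":1},{"delta_pos":[0,0,0.01],"rotation":[0,0,-0.145],"gripper":1},{"delta_pos":[0,0,0.01],"rotation":[0,0,-0.145],"gripper":1},{"delta_pos":[0,0,0],"rotation":[0,0,0],"gripper":1}]'
python3 go.py .589 .1173 .037 27
```

```text
clock: 3.4
position: [0.5871, 0.1188, 0.2313]
eef_rot: [-1.736, 2.618, -0.0]
force: [0.4, -0.1, -0.4]
opening: 0.0852
clock: 4.1
position: [0.5798, 0.1193, 0.174]
eef_rot: [2.494, -1.87, -0.027]
force: [0.2, -0.1, -0.6]
opening: 0.0855
t 4.1 pos [0.5798 0.1193 0.174 ] yaw -163.73 F [ 0.1503 -0.0824 -0.5755] op 0.08546897634992369 tilt [-0.0287 -0.0094 -0.9995]
tool delta now [ 0.0043 -0.0124  0.1367] turn z -0.18725341962912648
tool delta after turn [ 0.0066 -0.0114  0.1367] q [ 0.376   0.781  -1.0822  1.6826  0.7303  1.176   2.5185]
```

```bash
python3 -m handwheel '[{"delta_pos":[0,0,0],"rotation":[0,0,0.147],"gripper":1},{"delta_pos":[0,0,0],"rotation":[0,0,0.147],"gripper":1},{"delta_pos":[0,0,0],"rotation":[0,0,0.147],"gripper":1},{"delta_pos":[0,0,0],"rotation":[0,0,0.147],"gripper":1},{"delta_pos":[0,0,0],"rotation":[0,0,0.147],"gripper":1},{"delta_pos":[0,0,0],"rotation":[0,0,0.147],"gripper":1},{"delta_pos":[0,0,0],"rotation":[0,0,0.147],"gripper":1},{"delta_pos":[0,0,0],"rotation":[0,0,0.147],"gripper":1},{"delta_pos":[0,0,0],"rotation":[0,0,0.147],"gripper":1},{"delta_pos":[0,0,0],"rotation":[0,0,0.147],"gripper":1},{"delta_pos":[0,0,0],"rotation":[0,0,0.147],"gripper":1},{"delta_pos":[0,0,0],"rotation":[0,0,0.147],"gripper":1}]'
python3 go.py .589 .1173 .15 27
```

```text
clock: 5.3
position: [0.5813, 0.119, 0.1774]
eef_rot: [0.122, -3.117, 0.019]
force: [0.1, 1.3, 0.1]
opening: 0.0854
t 5.3 pos [0.5813 0.119  0.1774] yaw 94.5 F [0.0502 1.2558 0.0698] op 0.08541911451924723 tilt [-0.0217 -0.0128 -0.9997]
tool delta now [-0.0082 -0.002   0.0272] turn z 1.1781687915382237
tool delta after turn [-0.005   0.0068  0.0272] q [ 0.1454  0.6207 -0.6666  1.6931  0.4418  1.0098  0.9692]
```

```bash
python3 -m handwheel '[{"delta_pos":[0,0,0],"rotation":[0,0,0.147],"gripper":1},{"delta_pos":[0,0,0],"rotation":[0,0,0.147],"gripper":1},{"delta_pos":[0,0,0],"rotation":[0,0,0.147],"gripper":1},{"delta_pos":[0,0,0],"rotation":[0,0,0.147],"gripper":1},{"delta_pos":[0,0,0],"rotation":[0,0,0.147],"gripper":1},{"delta_pos":[0,0,0],"rotation":[0,0,0.147],"gripper":1},{"delta_pos":[0,0,0],"rotation":[0,0,0.147],"gripper":1},{"delta_pos":[0,0,0],"rotation":[0,0,0.147],"gripper":1},{"delta_pos":[0,0,0],"rotation":[0,0,0],"gripper":1}]'
cat >> go.py <<'E'
zt=R.T@np.array([0,0,-1.]);ax=np.cross([0,0,1],zt);print('untilt rotvec (tool)',ax)
E
python3 go.py .589 .1173 .1 27
```

```text
clock: 6.2
position: [0.5815, 0.1193, 0.1778]
eef_rot: [-1.627, -2.674, 0.033]
force: [-0.2, -0.2, -0.2]
opening: 0.0853
t 6.2 pos [0.5815 0.1193 0.1778] yaw 27.36 F [-0.1678 -0.1933 -0.1963] op 0.08533478507956306 tilt [-0.0204 -0.0126 -0.9997]
tool delta now [-0.0051  0.0076  0.0776] turn z 0.006343138805774611
tool delta after turn [-0.005   0.0076  0.0776] q [-0.0415  0.5658 -0.3816  1.7034  0.2542  0.9453 -0.0464]
untilt rotvec (tool) [-0.0239  0.0018  0.    ]
```

```bash
python3 -m handwheel '[{"delta_pos":[0,0,0],"rotation":[-0.024,0.002,0.006],"gripper":1},{"delta_pos":[-0.003,0.005,0.02],"rotation":[0,0,0],"gripper":1},{"delta_pos":[-0.003,0.005,0.02],"rotation":[0,0,0],"gripper":1},{"delta_pos":[0,0,0.02],"rotation":[0,0,0],"gripper":1},{"delta_pos":[0,0,0],"rotation":[0,0,0],"gripper":1}]'
python3 go.py .589 .1173 .037 27
python3 - <<'E'
from h import *
a=snap('top','t1');b=snap('scene','s1')
a=cv2.convertScaleAbs(a[180:290,160:290,::-1],alpha=2)
cv2.imwrite('pics/t1c.png',cv2.resize(a,None,fx=5,fy=5,interpolation=cv2.INTER_CUBIC))
b=cv2.convertScaleAbs(b[120:240,270:400,::-1],alpha=1.6)
cv2.imwrite('pics/s1c.png',cv2.resize(b,None,fx=5,fy=5,interpolation=cv2.INTER_CUBIC))
E
```

```text
clock: 6.7
position: [0.5913, 0.1179, 0.1147]
eef_rot: [-1.628, -2.682, 0.006]
force: [-0.2, -1.1, 0.5]
opening: 0.0857
t 6.7 pos [0.5913 0.1179 0.1147] yaw 27.5 F [-0.2076 -1.0863  0.5405] op 0.08568985978046768 tilt [-0.0056 -0.0009 -1.    ]
tool delta now [ 0.0004 -0.0019  0.0777] turn z 0.008716575073424389
tool delta after turn [ 0.0003 -0.0019  0.0777] q [-0.0478  0.6514 -0.3608  1.7379  0.2979  0.8123 -0.0687]
untilt rotvec (tool) [-0.0054 -0.0018  0.    ]
```

View pics/s1c.png

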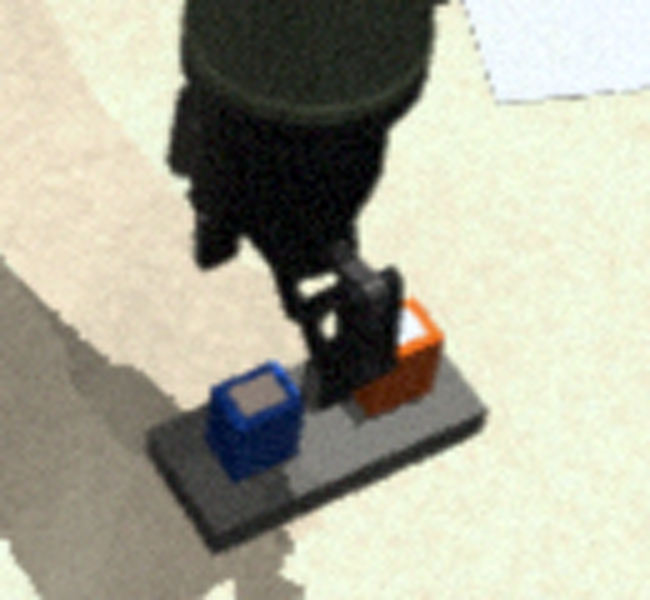

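View pics/t1c.png

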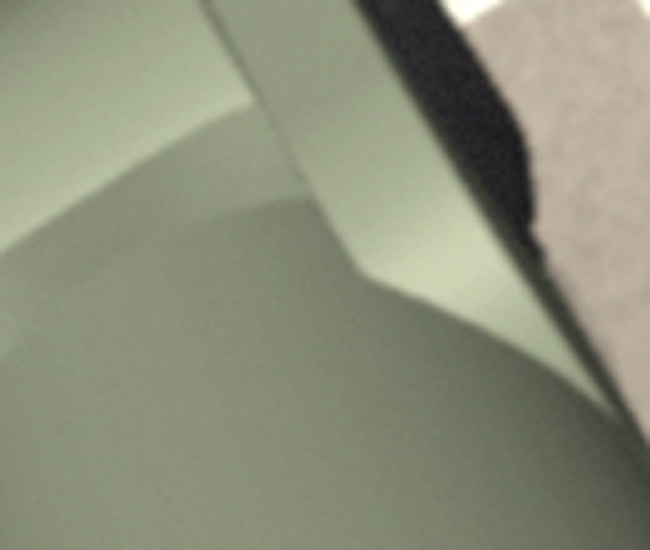

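```bash
python3 - <<'E'
from h import *
for p in ([.5913,.1179,.1147],[.5913+.048*.887,.1179+.048*.46,.1277],[.5913-.048*.887,.1179-.048*.46,.1277],[.589,.1173,.072]):
    u,v=px('scene',p);print(u,v,(u-270)*5,(v-120)*5)
E
```

```text
322.35050978468456 189.62949335326405 261.7525489234228 348.14746676632024
334.2442704314607 201.2506842356516 321.2213521573034 406.25342117825795
311.86848764595686 172.01202331628775 209.3424382297843 260.06011658143876
320.6851542854851 199.36192332672084 253.42577142742556 396.8096166336042
```

```bash
python3 -m handwheel '[{"delta_pos":[0,-0.002,0.018],"rotation":[-0.005,-0.002,0.009],"gripper":1},{"delta_pos":[0,0,0.02],"rotation":[0,0,0],"gripper":1},{"delta_pos":[0,0,0.02],"rotation":[0,0,0],"gripper":1},{"delta_pos":[0,0,0.02],"rotation":[0,0,0],"gripper":1},{"delta_pos":[0,0,0],"rotation":[0,0,0],"gripper":1}]'
python3 go.py .589 .1173 .037 27
```

```text
clock: 7.3
position: [0.5897, 0.1174, 0.0373]
eef_rot: [1.643, 2.678, -0.0]
force: [0.3, -0.1, 0.7]
opening: 0.0853
t 7.3 pos [0.5897 0.1174 0.0373] yaw 26.93 F [ 0.3275 -0.0807  0.6805] op 0.08534440784843868 tilt [-0.     -0.0003 -1.    ]
tool delta now [ 0.0002 -0.0006  0.0003] turn z -0.0011947427715797891
tool delta after turn [ 0.0002 -0.0006  0.0003] q [-0.079   0.7574 -0.3159  1.7791  0.3553  0.6615 -0.127 ]
untilt rotvec (tool) [-0.0002  0.0002  0.    ]
```

```bash
python3 -m handwheel '[{"delta_pos":[0,0,0],"rotation":[0,0,0],"gripper":0},{"delta_pos":[0,0,0],"rotation":[0,0,0],"gripper":0},{"delta_pos":[0,0,0],"rotation":[0,0,0],"gripper":0},{"delta_pos":[0,0,0],"rotation":[0,0,0],"gripper":0},{"delta_pos":[0,0,0],"rotation":[0,0,0],"gripper":0},{"delta_pos":[0,0,0],"rotation":[0,0,0],"gripper":0},{"delta_pos":[0,0,0],"rotation":[0,0,0],"gripper":0},{"delta_pos":[0,0,0],"rotation":[0,0,0],"gripper":0}]' 50
python3 go.py .589 .1173 .037 27
```

```text
clock: 8.1
position: [0.5903, 0.1176, 0.0387]
eef_rot: [1.644, 2.676, 0.002]
force: [-2.9, -0.5, 10.9]
opening: 0.0291
t 8.1 pos [0.5903 0.1176 0.0387] yaw 26.88 F [-2.889  -0.5158 10.9408] op 0.02909995886664868 tilt [ 0.0017  0.0001 -1.    ]
tool delta now [ 0.0003 -0.0013  0.0017] turn z -0.002166520938107271
tool delta after turn [ 0.0003 -0.0013  0.0017] q [-0.0782  0.7555 -0.3172  1.7785  0.3557  0.6625 -0.1282]
untilt rotvec (tool) [ 0.0016  0.0007 -0.    ]
```

```bash
python3 -m handwheel '[{"delta_pos":[0,0,-0.01],"rotation":[0,0,0],"gripper":0},{"delta_pos":[0,0,-0.02],"rotation":[0,0,0],"gripper":0},{"delta_pos":[0,0,-0.03],"rotation":[0,0,0],"gripper":0},{"delta_pos":[0,0,-0.03],"rotation":[0,0,0],"gripper":0},{"delta_pos":[0,0,-0.03],"rotation":[0,0,0],"gripper":0},{"delta_pos":[0,0,-0.02],"rotation":[0,0,0],"gripper":0},{"delta_pos":[0,0,0],"rotation":[0,0,0],"gripper":0}]'
python3 go.py .5335 -.178 .18 8
python3 - <<'E'
from h import *
np.set_printoptions(precision=4,suppress=True)
b=snap('scene','s2');print([(w('scene',d['point']),d['p']) for d in arm.place_of('scene','relay')])
b=cv2.convertScaleAbs(b[80:240,250:400,::-1],alpha=2)
cv2.imwrite('pics/s2c.png',cv2.resize(b,None,fx=4,fy=3.75,interpolation=cv2.INTER_CUBIC))
E
```

```text
clock: 8.8
position: [0.5911, 0.118, 0.1814]
eef_rot: [1.642, 2.673, 0.006]
force: [0.2, 0.5, -1.7]
opening: 0.0291
t 8.8 pos [0.5911 0.118  0.1814] yaw 26.88 F [ 0.2308  0.4578 -1.6601] op 0.029091075962469716 tilt [ 0.0054  0.0012 -1.    ]
tool delta now [-0.2379 -0.1852  0.0007] turn z 0.3295075676756659
tool delta after turn [-0.2851 -0.0982  0.0007] q [-0.0261  0.5622 -0.3897  1.7002  0.2576  0.9243 -0.0476]
untilt rotvec (tool) [ 0.0054  0.0014 -0.    ]
[(array([0.5881, 0.1172, 0.1535]), 0.56)]
```

View pics/s2c.png

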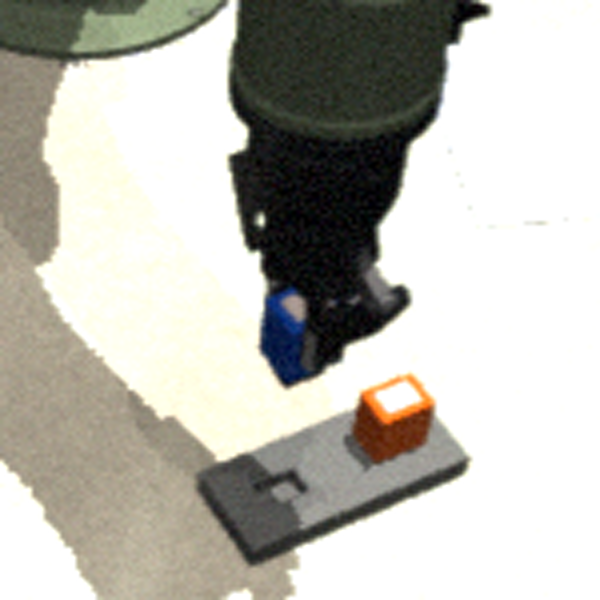

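```bash
python3 -m handwheel '[{"delta_pos":[0,0,0],"rotation":[0.005,0.001,0.11],"gripper":0},{"delta_pos":[0,0,0],"rotation":[0,0,0.11],"gripper":0},{"delta_pos":[0,0,0],"rotation":[0,0,0.11],"gripper":0},{"delta_pos":[-0.0356,-0.0123,0],"rotation":[0,0,0],"gripper":0},{"delta_pos":[-0.0356,-0.0123,0],"rotation":[0,0,0],"gripper":0},{"delta_pos":[-0.0356,-0.0123,0],"rotation":[0,0,0],"gripper":0},{"delta_pos":[-0.0356,-0.0123,0],"rotation":[0,0,0],"gripper":0},{"delta_pos":[-0.0356,-0.0123,0],"rotation":[0,0,0],"gripper":0},{"delta_pos":[-0.0356,-0.0123,0],"rotation":[0,0,0],"gripper":0},{"delta_pos":[-0.0356,-0.0123,0],"rotation":[0,0,0],"gripper":0},{"delta_pos":[-0.0356,-0.0123,0],"rotation":[0,0,0],"gripper":0}]'
python3 go.py .5335 -.178 .12 8
```

```text
clock: 10.0
position: [0.5309, -0.1794, 0.1775]
eef_rot: [-2.059, -2.368, 0.006]
force: [0.9, -0.3, -0.1]
opening: 0.0294
t 10.0 pos [ 0.5309 -0.1794  0.1775] yaw 7.99 F [ 0.8621 -0.3345 -0.1482] op 0.029394554695615704 tilt [-0.0056 -0.0005 -1.    ]
tool delta now [0.001  0.0031 0.0575] turn z -0.0002522293746317514
tool delta after turn [0.001  0.0031 0.0575] q [ 0.4219  0.4975 -0.2784  1.8112  0.1756  0.8623  0.1995]
untilt rotvec (tool) [-0.0056 -0.0003  0.    ]
```

```bash
python3 -m handwheel '[{"delta_pos":[0.001,0.003,0.02],"rotation":[-0.006,0,0],"gripper":0},{"delta_pos":[0,0,0.03],"rotation":[0,0,0],"gripper":0},{"delta_pos":[0,0,0.03],"rotation":[0,0,0],"gripper":0},{"delta_pos":[0,0,0.01],"rotation":[0,0,0],"gripper":0},{"delta_pos":[0,0,0],"rotation":[0,0,0],"gripper":0}]'
python3 go.py .5335 -.178 .12 8
python3 - <<'E'
from h import *
np.set_printoptions(precision=4,suppress=True)
for l,(x0,y0) in (('scene',(130,100)),('top',(330,190))):
  b=snap(l,l+'3');print([(w(l,d['point']),d['p']) for d in arm.place_of(l,'relay')])
  b=cv2.convertScaleAbs(b[y0:y0+140,x0:x0+140,::-1],alpha=2)
  cv2.imwrite(f'pics/{l}3c.png',cv2.resize(b,None,fx=4.2,fy=4.2,interpolation=cv2.INTER_CUBIC))
E
```

```text
clock: 10.5
position: [0.5339, -0.1763, 0.0869]
eef_rot: [-2.06, -2.37, 0.0]
force: [0.2, 0.1, -0.3]
opening: 0.0293
t 10.5 pos [ 0.5339 -0.1763  0.0869] yaw 8.0 F [ 0.167   0.1012 -0.3072] op 0.02931565194604212 tilt [-0.0012  0.0008 -1.    ]
tool delta now [-0.0016 -0.0006 -0.0331] turn z -6.127896160450055e-05
tool delta after turn [-0.0016 -0.0006 -0.0331] q [ 0.3905  0.6269 -0.2464  1.8701  0.2305  0.6736  0.1474]
untilt rotvec (tool) [-0.0011 -0.001   0.    ]
[(array([ 0.7204, -0.2466,  0.0001]), 0.47), (array([ 0.5311, -0.1753,  0.0604]), 0.42)]
[(array([ 0.5366, -0.1777,  0.0566]), 0.6)]
```

View pics/scene3c.png

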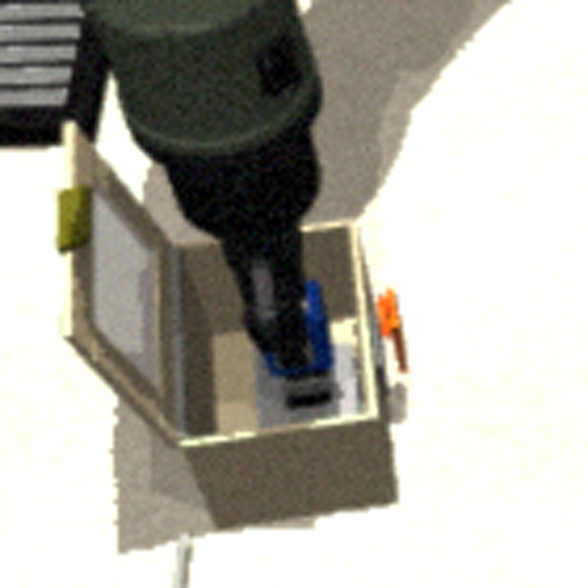

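View pics/top3c.png

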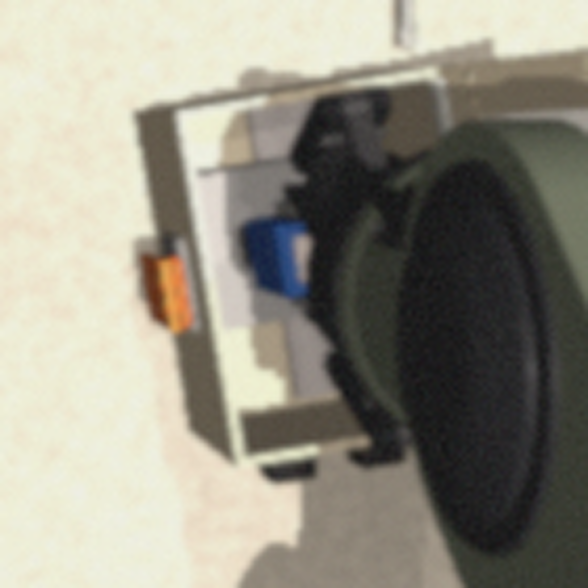

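```bash
cat > ov.py <<'E'
from h import *
# ov.py cam img x0 y0 size f dx: overlay predicted relay (offset dx along tool x)
def ov(cam,src,out,x0,y0,n,f,offs):
    s=arm.state();R=Rn.from_rotvec(s['eef_rot']).as_matrix();p=s['position']
    im=cv2.imread(src)[y0:y0+n,x0:x0+n];im=cv2.convertScaleAbs(im,alpha=2)
    im=cv2.resize(im,None,fx=f,fy=f,interpolation=cv2.INTER_CUBIC)
    for k,(dx,col) in enumerate(offs):
        for z in (.0,.016,.064):
            hx,hy=(.013,.008) if z==0 else (.019,.015)
            pts=[]
            for a,b in((1,1),(1,-1),(-1,-1),(-1,1)):
                X=p+R@np.array([a*hx+dx,b*hy,.0307-z]);u,v=px(cam,X)
                pts.append([(u-x0+.5)*f,(v-y0+.5)*f])
            cv2.polylines(im,[np.round(pts).astype(int)],True,col,1)
    cv2.imwrite(out,im)
if __name__=='__main__':
    ov('top','pics/top3.png','pics/ovt.png',370,220,70,8,[(0,(0,0,255))])
    ov('scene','pics/scene3.png','pics/ovs.png',170,150,70,8,[(0,(0,0,255))])
E
python3 ov.py
```

```text
(no output)
```

View pics/ovt.png

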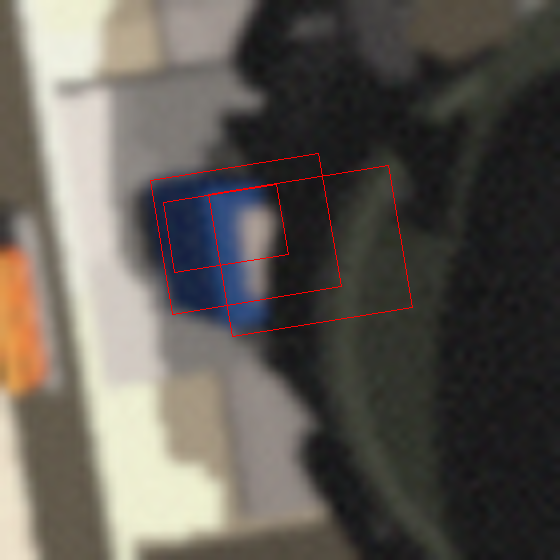

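View pics/ovs.png

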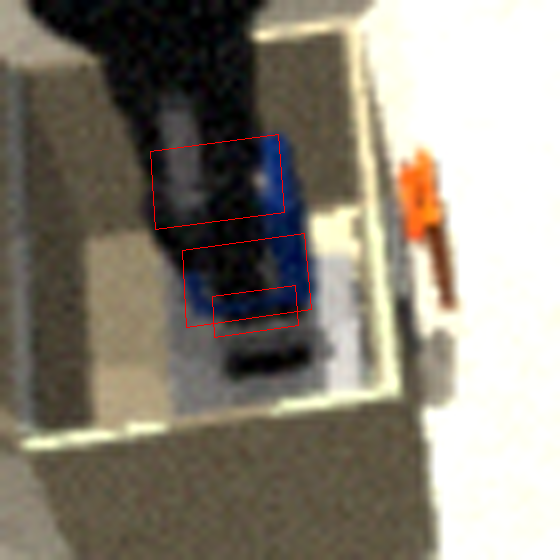

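```bash
python3 -m handwheel '[{"delta_pos":[-0.0016,0,0.009],"rotation":[-0.001,-0.001,0],"gripper":0},{"delta_pos":[0,0,0.009],"rotation":[0,0,0],"gripper":0},{"delta_pos":[0,0,0.003],"rotation":[0,0,0],"gripper":0},{"delta_pos":[0,0,0.002],"rotation":[0,0,0],"gripper":0},{"delta_pos":[0,0,0.002],"rotation":[0,0,0],"gripper":0},{"delta_pos":[0,0,0],"rotation":[0,0,0],"gripper":0}]' 80
python3 go.py .534 -.178 .0497 8
```

```text
clock: 11.3
position: [0.5351, -0.1783, 0.0632]
eef_rot: [2.06, 2.368, 0.002]
force: [-1.1, -0.2, -0.6]
opening: 0.0289
t 11.3 pos [ 0.5351 -0.1783  0.0632] yaw 7.98 F [-1.1116 -0.1652 -0.6127] op 0.028867390118082325 tilt [ 0.0028 -0.001  -1.    ]
tool delta now [ 0.0005 -0.0011  0.0135] turn z -0.0004097739498674548
tool delta after turn [ 0.0005 -0.0011  0.0135] q [ 0.383   0.6644 -0.2331  1.879   0.2473  0.6231  0.1356]
untilt rotvec (tool) [ 0.0027  0.0014 -0.    ]
```

```bash
python3 -m handwheel '[{"delta_pos":[0,-0.0008,0.001],"rotation":[0.003,0.001,0],"gripper":0},{"delta_pos":[0,0,0.002],"rotation":[0,0,0],"gripper":0},{"delta_pos":[0,0,0],"rotation":[0,0,0],"gripper":0}]'
python3 go.py .534 -.178 .0497 8
```

```text
clock: 11.6
position: [0.5343, -0.1785, 0.0602]
eef_rot: [2.062, 2.37, -0.001]
force: [0.5, -1.1, -1.0]
opening: 0.0287
t 11.6 pos [ 0.5343 -0.1785  0.0602] yaw 7.97 F [ 0.4729 -1.1121 -0.9719] op 0.028737253534120016 tilt [-0.0002 -0.0004 -1.    ]
tool delta now [ 0.0005 -0.0002  0.0105] turn z -0.000488749211322794
tool delta after turn [ 0.0005 -0.0002  0.0105] q [ 0.3825  0.6696 -0.2318  1.8792  0.2485  0.6208  0.135 ]
untilt rotvec (tool) [-0.0003  0.0004  0.    ]
```

No contact force, and the foot underside should now be about 3 mm below the face, so it looks to be in the hole or close to it. I'll keep going gently.

```bash
python3 -m handwheel '[{"delta_pos":[0,0,0.002],"rotation":[0,0,0],"gripper":0},{"delta_pos":[0,0,0.002],"rotation":[0,0,0],"gripper":0},{"delta_pos":[0,0,0],"rotation":[0,0,0],"gripper":0}]'
python3 go.py .534 -.178 .0497 8
```

```text
clock: 11.9
position: [0.5343, -0.1785, 0.0561]
eef_rot: [-2.062, -2.37, 0.001]
force: [0.4, -1.3, -1.6]
opening: 0.0288
t 11.9 pos [ 0.5343 -0.1785  0.0561] yaw 7.97 F [ 0.3512 -1.2676 -1.6193] op 0.02884898769473517 tilt [-0.0004 -0.0004 -1.    ]
tool delta now [ 0.0005 -0.0002  0.0064] turn z -0.000489582513647268
tool delta after turn [ 0.0005 -0.0002  0.0064] q [ 0.3808  0.6762 -0.2296  1.8806  0.2509  0.613   0.1329]
untilt rotvec (tool) [-0.0004  0.0003  0.    ]
```

```bash
python3 -m handwheel '[{"delta_pos":[0,0,0.002],"rotation":[0,0,0],"gripper":0},{"delta_pos":[0,0,0.002],"rotation":[0,0,0],"gripper":0},{"delta_pos":[0,0,0],"rotation":[0,0,0],"gripper":0}]'
python3 -m handwheel '[{"delta_pos":[0,0,0.002],"rotation":[0,0,0],"gripper":0},{"delta_pos":[0,0,0],"rotation":[0,0,0],"gripper":0}]'
python3 go.py .534 -.178 .0497 8
```

```text
clock: 12.2
position: [0.5343, -0.1785, 0.0521]
eef_rot: [2.062, 2.37, -0.001]
force: [0.8, -2.3, -1.9]
opening: 0.0291
clock: 12.4
position: [0.5343, -0.1785, 0.0501]
eef_rot: [2.062, 2.37, -0.001]
force: [0.5, -1.2, -0.6]
opening: 0.029
t 12.4 pos [ 0.5343 -0.1785  0.0501] yaw 7.97 F [ 0.4894 -1.1533 -0.58  ] op 0.028974247642732737 tilt [-0.0003 -0.0004 -1.    ]
tool delta now [ 0.0005 -0.0002  0.0004] turn z -0.0004512331555972372
tool delta after turn [ 0.0005 -0.0002  0.0004] q [ 0.3783  0.6858 -0.2263  1.8824  0.2547  0.6014  0.1297]
untilt rotvec (tool) [-0.0004  0.0004  0.    ]
```

```bash
python3 -m handwheel '[{"delta_pos":[0,0,0.0015],"rotation":[0,0,0],"gripper":0},{"delta_pos":[0,0,0],"rotation":[0,0,0],"gripper":0}]'
python3 -m handwheel '[{"delta_pos":[0,0,0.0015],"rotation":[0,0,0],"gripper":0},{"delta_pos":[0,0,0],"rotation":[0,0,0],"gripper":0}]'

```

```text
clock: 12.6
position: [0.5344, -0.1785, 0.0498]
eef_rot: [2.061, 2.37, -0.001]
force: [-6.5, 0.2, 20.6]
opening: 0.0288
clock: 12.8
position: [0.5345, -0.1786, 0.0496]
eef_rot: [2.061, 2.369, -0.001]
force: [-15.0, 2.1, 50.3]
opening: 0.029
```

Firm stop at z = 0.0498, and the predicted home height was 0.0497. I'll relax the push, release and lift.

```bash
python3 -m handwheel '[{"delta_pos":[0,0,-0.0023],"rotation":[0,0,0],"gripper":0},{"delta_pos":[0,0,0],"rotation":[0,0,0],"gripper":0.55},{"delta_pos":[0,0,0],"rotation":[0,0,0],"gripper":0.55},{"delta_pos":[0,0,0],"rotation":[0,0,0],"gripper":0.55},{"delta_pos":[0,0,0],"rotation":[0,0,0],"gripper":0.55}]' 40
python3 go.py .534 -.178 .0497 8
```

```text
clock: 13.3
position: [0.5342, -0.1784, 0.0494]
eef_rot: [-2.061, -2.37, 0.001]
force: [-0.7, 0.4, 0.2]
opening: 0.0466
t 13.3 pos [ 0.5342 -0.1784  0.0494] yaw 7.98 F [-0.655   0.4163  0.2099] op 0.0465832803183956 tilt [-0.0005 -0.0002 -1.    ]
tool delta now [ 0.0004 -0.0002 -0.0003] turn z -0.0004027995520013744
tool delta after turn [ 0.0004 -0.0002 -0.0003] q [ 0.3781  0.687  -0.2261  1.8826  0.2549  0.6002  0.1295]
untilt rotvec (tool) [-0.0005  0.0001  0.    ]
```

```bash
python3 -m handwheel '[{"delta_pos":[0,0,-0.02],"rotation":[0,0,0],"gripper":0.55},{"delta_pos":[0,0,-0.035],"rotation":[0,0,0],"gripper":0.55},{"delta_pos":[0,0,-0.04],"rotation":[0,0,0],"gripper":0.55},{"delta_pos":[0,0,-0.04],"rotation":[0,0,0],"gripper":0},{"delta_pos":[0,0,-0.04],"rotation":[0,0,0],"gripper":0},{"delta_pos":[0,0,-0.035],"rotation":[0,0,0],"gripper":0},{"delta_pos":[0,0,0],"rotation":[0,0,0],"gripper":0}]'
python3 go.py .534 -.178 .0497 8
python3 - <<'E'
from h import *
np.set_printoptions(precision=4,suppress=True)
for l,(x0,y0) in (('scene',(130,100)),('top',(330,190))):
  b=snap(l,l+'4')
  for o in('relay','lid_edge'): print(l,o,[(w(l,d['point']),d['p']) for d in arm.place_of(l,o)])
  b=cv2.convertScaleAbs(b[y0:y0+140,x0:x0+190,::-1],alpha=2)
  cv2.imwrite(f'pics/{l}4c.png',cv2.resize(b,None,fx=4.2,fy=4.2,interpolation=cv2.INTER_CUBIC))
E
```

```text
clock: 14.0
position: [0.5361, -0.1787, 0.264]
eef_rot: [2.058, 2.366, 0.004]
force: [0.5, 0.5, -0.2]
opening: 0.0002
t 14.0 pos [ 0.5361 -0.1787  0.264 ] yaw 7.96 F [ 0.4606  0.5396 -0.1808] op 0.0001583570709448714 tilt [ 0.0061 -0.0022 -1.    ]
tool delta now [ 0.0016 -0.0032  0.2143] turn z -0.0006290498329356075
tool delta after turn [ 0.0016 -0.0032  0.2143] q [ 0.4379  0.4009 -0.2994  1.7177  0.1356  1.0367  0.2314]
untilt rotvec (tool) [ 0.0058  0.0031 -0.    ]
scene relay [(array([ 0.5338, -0.1787,  0.0264]), 0.8)]
scene lid_edge [(array([ 0.5381, -0.2776,  0.199 ]), 0.83), (array([ 0.715 , -0.2435, -0.0018]), 0.3)]
top relay []
top lid_edge []
```

View pics/scene4c.png

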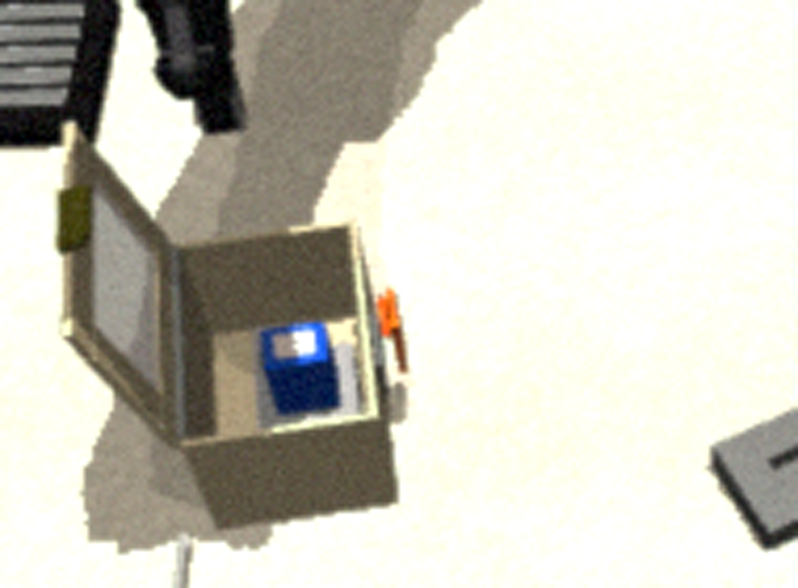

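The picture shows the blue relay upright in the socket, with its top face at crop (297,343), and the lid still open. I'll check the seat height from the projection before closing it.

```bash
python3 - <<'E'
from h import *
for z in(.083,.09,.097):
    b=[]
    for a,c in((1,1),(1,-1),(-1,-1),(-1,1)):
        th=np.radians(8);x,y=a*.015,c*.019
        u,v=px('scene',[.534+x*np.cos(th)-y*np.sin(th),-.1785+x*np.sin(th)+y*np.cos(th),z]);b.append((round((u-130+.5)*4.2),round((v-100+.5)*4.2)))
    print(z,b)
E
```

```text
0.083 [(326, 362), (260, 371), (258, 331), (323, 322)]
0.09 [(324, 355), (258, 364), (256, 323), (321, 315)]
0.097 [(322, 347), (256, 357), (253, 316), (319, 307)]
```

```bash
python3 -m handwheel '[{"delta_pos":[-0.03,-0.002,0],"rotation":[0.006,0.003,0],"gripper":0},{"delta_pos":[-0.04,-0.002,0],"rotation":[0,0,0],"gripper":0},{"delta_pos":[-0.04,-0.002,0],"rotation":[0,0,0],"gripper":0},{"delta_pos":[-0.04,-0.002,0],"rotation":[0,0,0],"gripper":0},{"delta_pos":[0,0,0.03],"rotation":[0,0,0],"gripper":0},{"delta_pos":[0,0,0.03],"rotation":[0,0,0],"gripper":0},{"delta_pos":[0,0,0.03],"rotation":[0,0,0],"gripper":0},{"delta_pos":[0,0,0],"rotation":[0,0,0],"gripper":0}]'
cat > bx.py <<'E'
from h import *
s=arm.state();th=np.radians(8);c=np.array([.534,-.1782])-np.array([.006*np.cos(th)-.01*np.sin(th),.006*np.sin(th)+.01*np.cos(th)])
d=s['position'][:2]-c
print('box c',c,'own xy',d@[np.cos(th),np.sin(th)],d@[-np.sin(th),np.cos(th)],'z',s['position'][2],'F',np.round(s['force'],1),s['clock'])
E
python3 bx.py; python3 go.py .534 -.178 .0497 8
```

```text
clock: 15.1
position: [0.5446, -0.3267, 0.1649]
eef_rot: [-2.053, -2.361, 0.007]
force: [-1.1, -0.3, -0.1]
opening: -0.0001
box c [ 0.52945012 -0.18893772] own xy -0.004203288049030261 -0.13857278505826234 z 0.1649147646613452 F [-1.1 -0.3 -0.1] 15.1
t 15.1 pos [ 0.5446 -0.3267  0.1649] yaw 8.0 F [-1.1486 -0.2728 -0.0882] op -7.778473569684267e-05 tilt [-0.0128  0.0052 -0.9999]
tool delta now [0.148  0.0116 0.1161] turn z -4.768603319142578e-05
tool delta after turn [0.148  0.0116 0.1161] q [ 0.6045  0.6236 -0.2395  1.6114  0.1726  0.9413  0.4441]
untilt rotvec (tool) [-0.012  -0.0069  0.    ]
```

```bash
python3 -m handwheel '[{"delta_pos":[0.02,0.001,0],"rotation":[-0.012,-0.007,0],"gripper":0},{"delta_pos":[0.02,0.001,0],"rotation":[0,0,0],"gripper":0},{"delta_pos":[0.015,0.001,0],"rotation":[0,0,0],"gripper":0},{"delta_pos":[0.015,0,0],"rotation":[0,0,0],"gripper":0},{"delta_pos":[0,0,0],"rotation":[0,0,0],"gripper":0}]'
python3 bx.py
```

```text
clock: 15.6
position: [0.5403, -0.2562, 0.1698]
eef_rot: [2.054, 2.367, 0.003]
force: [-0.3, -0.5, 0.2]
opening: 0.0
box c [ 0.52945012 -0.18893772] own xy 0.0013830124947422488 -0.06808810806928965 z 0.1698256477219502 F [-0.3 -0.5  0.2] 15.6
```

```bash
python3 -m handwheel '[{"delta_pos":[0.013,0,0],"rotation":[0,0,0],"gripper":0},{"delta_pos":[0.013,0,0.002],"rotation":[0,0,0],"gripper":0},{"delta_pos":[0.013,0,0.002],"rotation":[0,0,0],"gripper":0},{"delta_pos":[0.013,0,0.002],"rotation":[0,0,0],"gripper":0},{"delta_pos":[0,0,0],"rotation":[0,0,0],"gripper":0}]'
python3 bx.py; python3 go.py .534 -.178 .0497 8
python3 - <<'E'
from h import *
b=snap('scene','s5')
b=cv2.convertScaleAbs(b[100:240,130:320,::-1],alpha=2)
cv2.imwrite('pics/s5c.png',cv2.resize(b,None,fx=4.2,fy=4.2,interpolation=cv2.INTER_CUBIC))
E
```

```text
clock: 16.1
position: [0.5326, -0.2044, 0.1627]
eef_rot: [2.055, 2.368, 0.003]
force: [0.4, -0.9, -0.2]
opening: -0.0
box c [ 0.52945012 -0.18893772] own xy 0.000963381280441467 -0.01573334342463809 z 0.16269524214370118 F [ 0.4 -0.9 -0.2] 16.1
t 16.1 pos [ 0.5326 -0.2044  0.1627] yaw 8.11 F [ 0.4118 -0.9382 -0.2316] op -4.692426841629458e-05 tilt [ 0.0057 -0.0027 -1.    ]
tool delta now [0.0263 0.0045 0.1129] turn z 0.0018919944009606904
tool delta after turn [0.0263 0.0045 0.1129] q [ 0.4483  0.5245 -0.2585  1.8077  0.1769  0.8255  0.245 ]
untilt rotvec (tool) [ 0.0053  0.0035 -0.    ]
```

View pics/s5c.png

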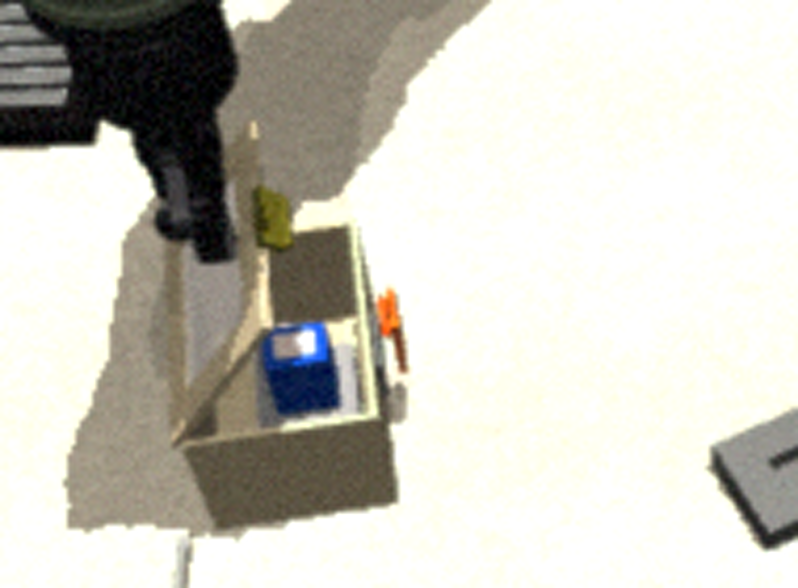

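The lid is following the finger at about 60°, with its edge at crop (255,130), and the relay below is undisturbed. Next I follow the arc down.

```bash
python3 -m handwheel '[{"delta_pos":[0.009,0,0.004],"rotation":[0.005,0.003,0],"gripper":0},{"delta_pos":[0.009,0,0.005],"rotation":[0,0,0],"gripper":0},{"delta_pos":[0.008,0,0.009],"rotation":[0,0,0],"gripper":0},{"delta_pos":[0.008,0,0.009],"rotation":[0,0,0],"gripper":0},{"delta_pos":[0.005,0,0.01],"rotation":[0,0,0],"gripper":0},{"delta_pos":[0.005,0,0.01],"rotation":[0,0,0],"gripper":0},{"delta_pos":[0,0,0],"rotation":[0,0,0],"gripper":0}]'
python3 bx.py; python3 go.py .534 -.178 .0497 8
```

```text
clock: 16.85
position: [0.5261, -0.1621, 0.1143]
eef_rot: [-2.06, -2.371, 0.001]
force: [-0.2, 0.2, 1.0]
opening: 0.0002
box c [ 0.52945012 -0.18893772] own xy 0.00038816894676866476 0.027086207598426202 z 0.11434714149615846 F [-0.2  0.2  1. ] 16.85
t 16.85 pos [ 0.5261 -0.1621  0.1143] yaw 8.03 F [-0.2297  0.2375  0.9795] op 0.0001820225763619686 tilt [-0.001  -0.0003 -1.    ]
tool delta now [-0.0169  0.0057  0.0646] turn z 0.0005785627180812801
tool delta after turn [-0.0169  0.0057  0.0646] q [ 0.3708  0.5693 -0.2471  1.8874  0.2045  0.7101  0.1456]
untilt rotvec (tool) [-0.001   0.0002  0.    ]
```

```bash
python3 -m handwheel '[{"delta_pos":[0.004,0,0.006],"rotation":[0,0,0],"gripper":0},{"delta_pos":[0.003,0,0.005],"rotation":[0,0,0],"gripper":0},{"delta_pos":[0.001,0,0.003],"rotation":[0,0,0],"gripper":0},{"delta_pos":[0,0,0],"rotation":[0,0,0],"gripper":0}]'
python3 bx.py
```

```text
clock: 17.25
position: [0.5263, -0.1561, 0.1034]
eef_rot: [2.06, 2.367, -0.0]
force: [-4.3, -4.1, 21.9]
opening: -0.0
box c [ 0.52945012 -0.18893772] own xy 0.0014487571733064395 0.032999100106635704 z 0.10335607392738773 F [-4.3 -4.1 21.9] 17.25
```

```bash
python3 -m handwheel '[{"delta_pos":[0,0,0.0015],"rotation":[0,0,0],"gripper":0},{"delta_pos":[0,0,0],"rotation":[0,0,0],"gripper":0}]'
python3 -m handwheel '[{"delta_pos":[0,0,0.0015],"rotation":[0,0,0],"gripper":0},{"delta_pos":[0,0,0],"rotation":[0,0,0],"gripper":0}]'
python3 bx.py
```

```text
clock: 17.45
position: [0.5259, -0.1558, 0.1011]
eef_rot: [2.06, 2.368, -0.0]
force: [-2.0, -3.2, 12.0]
opening: -0.0001
clock: 17.65
position: [0.5257, -0.1555, 0.0989]
eef_rot: [2.061, 2.368, -0.0]
force: [-0.2, -3.0, 2.4]
opening: -0.0001
box c [ 0.52945012 -0.18893772] own xy 0.0009873328698460668 0.033651000384794606 z 0.09894650537300015 F [-0.2 -3.   2.4] 17.65
```

```bash
python3 -m handwheel '[{"delta_pos":[0,0,0.002],"rotation":[0,0,0],"gripper":0},{"delta_pos":[0,0,0],"rotation":[0,0,0],"gripper":0}]'
python3 -m handwheel '[{"delta_pos":[0,0,0.0015],"rotation":[0,0,0],"gripper":0},{"delta_pos":[0,0,0],"rotation":[0,0,0],"gripper":0}]'
python3 bx.py
```

```text
clock: 17.85
position: [0.5254, -0.155, 0.0964]
eef_rot: [2.061, 2.37, -0.001]
force: [-0.4, -0.2, 0.2]
opening: 0.0002
clock: 18.05
position: [0.5255, -0.155, 0.0951]
eef_rot: [2.061, 2.37, -0.0]
force: [0.0, 1.0, 1.5]
opening: -0.0001
box c [ 0.52945012 -0.18893772] own xy 0.0008234812683617041 0.0342009399339264 z 0.09510723499162689 F [0.  1.  1.5] 18.05
```

```bash
python3 -m handwheel '[{"delta_pos":[0,0,0.0015],"rotation":[0,0,0],"gripper":0},{"delta_pos":[0,0,0],"rotation":[0,0,0],"gripper":0}]'
python3 -m handwheel '[{"delta_pos":[0,0,0.0015],"rotation":[0,0,0],"gripper":0},{"delta_pos":[0,0,0],"rotation":[0,0,0],"gripper":0}]'
python3 bx.py
```

```text
clock: 18.25
position: [0.5256, -0.1551, 0.0937]
eef_rot: [2.06, 2.37, -0.0]
force: [-0.6, 1.4, 1.5]
opening: -0.0004
clock: 18.45
position: [0.5258, -0.1552, 0.0928]
eef_rot: [2.06, 2.369, -0.0]
force: [-4.1, 2.1, 14.1]
opening: 0.0002
box c [ 0.52945012 -0.18893772] own xy 0.0011243704959206955 0.033955551824745724 z 0.09284372445273563 F [-4.1  2.1 14.1] 18.45
```

Firm stop against the overtravel, with the force rising to 14 N. I'll lift off slowly and check that the lid stays shut.

```bash
python3 -m handwheel '[{"delta_pos":[0,0,0.0005],"rotation":[0,0,0],"gripper":0},{"delta_pos":[0,0,-0.01],"rotation":[0,0,0],"gripper":0},{"delta_pos":[0,0,-0.03],"rotation":[0,0,0],"gripper":0},{"delta_pos":[0,0,-0.04],"rotation":[0,0,0],"gripper":0},{"delta_pos":[0,0,-0.04],"rotation":[0,0,0],"gripper":0},{"delta_pos":[0,0,-0.03],"rotation":[0,0,0],"gripper":0},{"delta_pos":[0.04,0,0],"rotation":[0,0,0],"gripper":0},{"delta_pos":[0.04,0,0],"rotation":[0,0,0],"gripper":0},{"delta_pos":[0.04,0,0],"rotation":[0,0,0],"gripper":0},{"delta_pos":[0.04,0,0],"rotation":[0,0,0],"gripper":0},{"delta_pos":[0,0,0],"rotation":[0,0,0],"gripper":0}]'
python3 - <<'E'
from h import *
np.set_printoptions(precision=4,suppress=True)
for l,(x0,y0) in (('scene',(130,100)),('top',(330,190))):
  b=snap(l,l+'6')
  for o in('lid_edge','relay','spare','mug','screwdriver'): print(l,o,[(w(l,d['point']),round(d['p'],2)) for d in arm.place_of(l,o)])
  b=cv2.convertScaleAbs(b[y0:y0+140,x0:x0+190,::-1],alpha=2)
  cv2.imwrite(f'pics/{l}6c.png',cv2.resize(b,None,fx=4.2,fy=4.2,interpolation=cv2.INTER_CUBIC))
E
python3 bx.py
```

```text
clock: 19.55
position: [0.5027, 0.0084, 0.2421]
eef_rot: [2.054, 2.376, 0.002]
force: [-0.5, -0.7, -0.5]
opening: -0.0001
scene lid_edge [(array([ 0.5165, -0.1307,  0.0987]), 0.64)]
scene relay []
scene spare [(array([0.5534, 0.1897, 0.0149]), 0.6)]
scene mug [(array([0.7669, 0.0319, 0.0023]), 0.9)]
scene screwdriver [(array([ 0.7183, -0.2467,  0.0019]), 0.86)]
top lid_edge [(array([ 0.5185, -0.1367,  0.0941]), 0.88)]
top relay []
top spare []
top mug [(array([0.771 , 0.0329, 0.0021]), 0.92)]
top screwdriver [(array([ 0.7233, -0.2477,  0.0045]), 0.94)]
box c [ 0.52945012 -0.18893772] own xy 0.0008100646084055867 0.19385907391266866 z 0.24161144858315517 F [-0.   1.  -0.3] 20.15
```

View pics/scene6c.png

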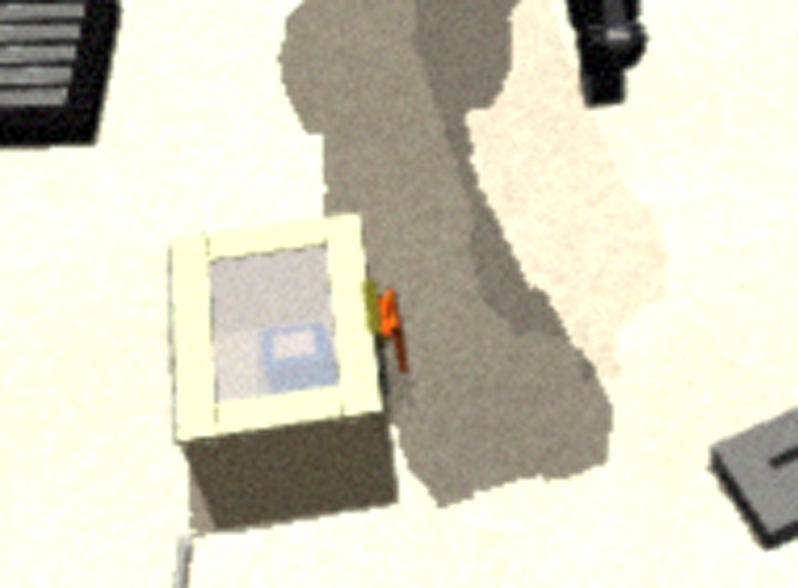

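View pics/scene6.png

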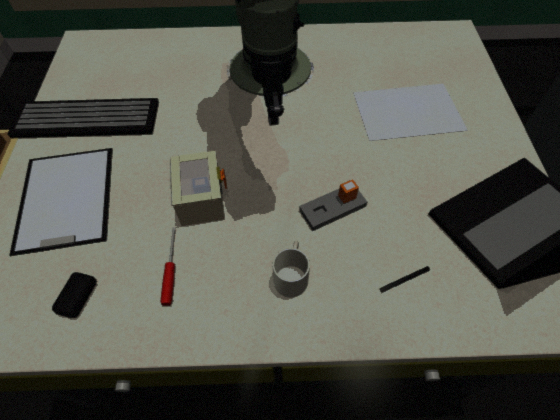

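View pics/top6c.png

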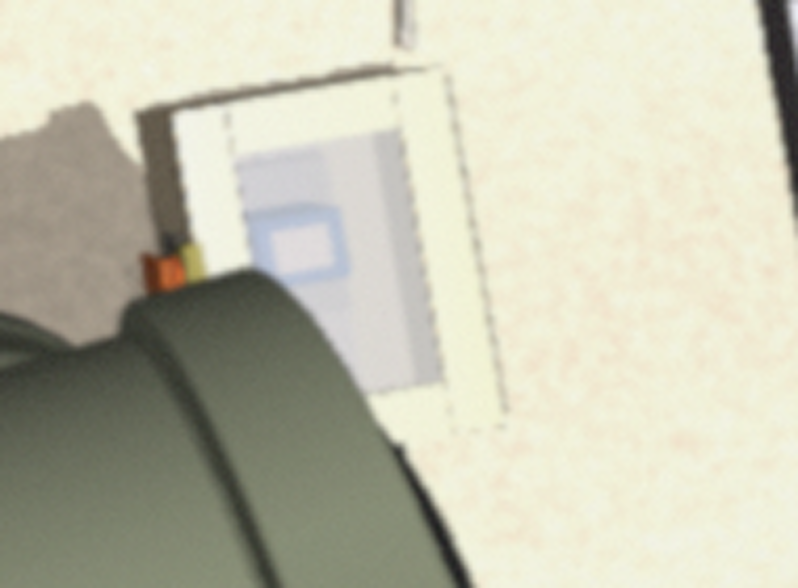

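The lid stays shut by itself, with the strike under the orange catch at crop (380,310). The relay shows upright through the window, and the orange relay, mug and screwdriver have not moved. The arm touches nothing, so I'm handing in.

```bash
python3 -c "
from station import arm
print(arm.sign_off())"
```

```text
the job is handed in; nothing more can be done
None
```

The blue relay is in the socket, and the lid is shut and stayed shut after I lifted the arm away. I handed in at about 20 s on the robot's clock; sign-off reports no verdict.

- **Relay:** I gripped it across its 30 mm sides and lowered it into the hole, which I measured at about x = +6 mm along the box. It stopped firmly at TCP z = 0.0498 m; I had worked out 0.0497 for fully home. A picture with the lid still open showed its top face where a seated relay should be.
- **Lid:** I pushed it over with the closed fingertips. The force peaked at about 22 N at the catch and then dropped. I pressed on to a firm stop at 14 N and lifted off.
- **Last check:** Over a second after I lifted off, the pictures showed the lid flat with the olive part on its edge held under the orange catch. The networks put the lid edge at z = 0.094 and 0.099 m.
- **Other things:** The orange relay, mug and screwdriver read within about 4 mm of where they started, which is as fine as the networks measure.

**What went wrong or is unconfirmed:**
- Early on I turned the wrist the wrong way. It reached the end of joint 7's range (2.5185 of 2.52 rad) and tilted the tool slightly, so I turned it back before grasping.
- On the final pictures, neither camera's network reported the blue relay through the lid window. I judged it by eye, and it looked upright and in place.

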